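Stack the washed pickling set on its dish and lay the scoop up to drain

TASK

Put the washed pickling set away: lay the bamboo spacer in the middle of the white dish, stack every brown stoneware weight on it, and then put the red jar lid on top, all flat and centred over the dish in one straight pile. Lay the green scoop level across both steel chopstick rests, right way up and clear of the worktop, so that it can drain; leave the jar, bottle, mug, pepper mill and chilli bowl where they are.

Things in the scene. Friction and masses are not known exactly. Their poses are not given: they have to be found in the camera images.
- dish: white ceramic dish, round, 170 mm across, rim 16 mm high; origin at the centre of its underside, z up. Its flat inner floor, about 5 mm above the worktop, is at least 100 mm across. The discs are stacked on its centre.
- spacer: pale bamboo spacer disc, 62 mm across, 12 mm thick, three dark grooves on top; origin at the centre of its underside, z up
- weight1: stoneware pickling weight no. 1: dark brown disc, 62 mm across, 14 mm thick, a pale ring on top; origin at the centre of its underside, z up. Three to five of the weights are there, the rest are absent
- weight2: stoneware pickling weight no. 2: dark brown disc, 62 mm across, 14 mm thick, a pale ring on top; origin at the centre of its underside, z up. Three to five of the weights are there, the rest are absent
- weight3: stoneware pickling weight no. 3: dark brown disc, 62 mm across, 14 mm thick, a pale ring on top; origin at the centre of its underside, z up. Three to five of the weights are there, the rest are absent
- weight4: stoneware pickling weight no. 4: dark brown disc, 62 mm across, 14 mm thick, a pale ring on top; origin at the centre of its underside, z up. Three to five of the weights are there, the rest are absent
- weight5: stoneware pickling weight no. 5: dark brown disc, 62 mm across, 14 mm thick, a pale ring on top; origin at the centre of its underside, z up. Three to five of the weights are there, the rest are absent
- lid: the jar's screw-top lid, a red disc with a cream top, 62 mm across, 16 mm thick; origin at the centre of its underside, z up
- scoop: green plastic scoop, 195 mm long, lying along its x. Origin at its underside on its centre line, near its centre of mass; z up. The handle is a bar 18 mm wide and 14 mm high from x = -100 to +25 mm; the open pan, 54 mm wide, 22 mm high, goes from x = +25 to +95 mm. The whole underside is one flat plane (z = 0). Grip the handle across, at x about 0 or a little behind
- rest_a: steel chopstick rest nearer the robot: a fixed flat-topped bar 15 mm wide (its x), 76 mm long (its y), 22 mm high; origin at the centre of its underside
- rest_b: the other steel chopstick rest, same size, fixed, about parallel to the first and 85 to 105 mm beyond it (further along the first's x); origin at the centre of its underside
- jar: the empty glass jar, open neck without its lid, 84 mm across, 118 mm high; bystander; origin at the centre of its underside
- sauce: brown fish sauce bottle with a red cap, 64 mm across, 190 mm high; bystander; origin at the centre of its underside
- mug: blue mug, 80 mm across, 90 mm high; bystander; origin at the centre of its underside
- mill: dark wooden pepper mill, 52 mm across, 120 mm high; bystander; origin at the centre of its underside
- saucer: small blue chilli bowl, 70 mm across, 24 mm high; bystander; origin at the centre of its underside
Not all that is in view belongs to the job. Leave any blue look-alike of the weight5 alone.

How it is judged:
By the outcome, as a careful person would: the job done as asked, in the order asked, and still so for the second after the job is handed in, with the robot touching nothing.
Of weight1, weight2, weight3, weight4, weight5 only 3 to 5 are there at a start; the rules pass over those that are not, and their reading is None.
At some moment in a run one of lid, scoop may be knocked a few centimetres aside while the robot is not near it.
It also fails if it takes over 210 s, if anything falls off the work surface, if the arm or the gripper's body presses on something with over 40 N, if the wrist force passes 120 N, or if a joint passes its speed limit or range.

ROBOT

A 6-joint arm with a two-finger parallel gripper is mounted at the origin on the work surface. World frame = base frame: x ahead of the robot, y to its left, z up, the work surface at z = 0. Lengths are in mm, angles in rad, forces in N, time in s.
With the tool pointing down it reaches from about 300 to 1000 mm from the base axis. Payload 5.1 kg.
Tool frame: the origin (TCP) lies between the finger pads; the fingertips stand 8 mm ahead of it and the grasp point (between the pads) lies 11 mm behind it; z points along the fingers, y is the line along which they close (so a half turn about z gives the same grasp; the last joint's range is limited). The gripper opens to 95 mm and grips with 3 to 60 N. Pads are 20 mm wide; open, the fingers measure 119 mm over their backs; the gripper's body (75 mm by 180 mm) begins 59 mm behind the grasp point.
Start: joints at [1.164, 0.124, 1.65, -0, 1.367, -0.083], TCP at [206.832, 616.202, 222.656] pointing down, gripper open.
Joint ranges: [-2.61, 2.61], [-1.02, 2.33], [0.03, 2.71], [-1.35, 4.49], [0.32, 2.68], [-2.91, 2.91]. Speed limits (rad/s): [2.57, 2.57, 3.14, 3.14, 3.14, 3.14].

INTERFACE

Orientations are given as a unit quaternion [x, y, z, w].
In Python, from rig import status, optics, ctrl, models gives the robot as it stands.
- The arm moves only by the tool apply_moves, never from a script. Its argument "moves" is one flat list of numbers, 6 for each row, row after row: the shift along the tool's x, y, z as a fraction of full scale, then the turn, a rotation vector about the tool's x, y, z as a fraction of full scale. In form: [x, y, z, rx, ry, rz, x, y, z, rx, ry, rz, ...]. A call has 1 to 12 rows; each row is the pose to reach, as a shift and turn from the pose commanded when the call began, along the tool's axes at that moment, turning the shorter way round; what a row does not reach only later rows make up. Full scale, the value 1, is 400 mm for a shift and 180 degrees for a turn. A row lasts 1/12 s, in which the tool goes at most 41.7 mm and 7.16 degrees, less where a joint would pass 70% of its speed; a pose out of reach is approached as far as the arm can. A call with a number of a shift or a turn outside -1 to 1 is refused whole. A call with a gripper value outside its range is refused whole. "fingers" is the opening, from -1 (shut) to 1 (fully open), set as the call begins (left out, the last holds). The fingers move at their own pace and stop on an object; "newtons" is the grip in N (left out, the last holds). Time passes only in rows, so rows that repeat a pose let the fingers close. It gives the time, the measured TCP pose, the force, the opening and the grip force at its end, in the units of the state.
- status.state(): the state, without advancing time (a new reading comes with each control period).
- optics.capture(name): name is "side" or "top"; returns a dict with "pixels" (400x640x3 uint8, red, green, blue), "depth" (400x640 float32, mm along the optical axis (not along the pixel's ray), 0 where there is no reading), "vfov" (degrees; the focal length in pixels is half the picture's height over the tangent of half this angle, whatever the lens; pixels are square), "cx", "cy" (the principal point, pixels), "origin" and "orientation" of the camera in the world. Camera axes: x right, y down, z forward; pixel columns grow to the right and rows downward; lengths in mm; the calibration is good to about 2 mm. A picture is of the moment at which its call begins.
- ctrl.job_done(): hands the job in; it is judged then, once.
Trained networks look in the newest picture that a camera, given by its name, has taken for a name from the list of things; names that differ only in an ending like _2 or _b are one class to them, and where a whole thing is asked for, a point or a joint stands for the part that bears it (a point fixed in the world has none). Each returns a list of dicts, best first, with "score" (0 to 1); they miss things now and then, are a little off and sometimes report something else, mostly with a low value. They report only what shows in the picture. A call takes as long as a camera call. They do not tell look-alikes from the thing itself.
- models.masks_of(name, camera): "pixels" (400x640 bool, what is visible of it) and "pixel" ([column, row] in pixels, amid what is visible of it).
The state is a dict: "time": time; "joint_pos": joint angles; "joint_vel": joint speeds; "joint_torque": joint torques, N m; "tool_pos": TCP position; "orientation": TCP orientation; "wrist_force": force on the tool from outside, world axes, zero at the start; "torque": the same for the moment, N m; "width": finger opening in mm; "grasp_force": force on a finger pad.
Only numpy, scipy, OpenCV 4.12 (cv2) and the standard library are available. Lean on these libraries where they do the work, as an engineer would, in place of code of your own. Each camera call takes 0.05 s, during which the arm holds its last target. There are 200 camera calls.

## Working session

There is one attempt and no reset: what is moved stays moved. The work goes in short steps, Python scripts to look and compute and a tool call to move; the robot and the scene stay as the last step left them, time stands still between calls to the robot, and variables do not carry over. Pictures are saved under pics/ and viewed, at most 14 in all, crops included, and the job is handed in when it is done.

Besides the shell and the picture viewer there is one more tool, called after "Request:" as name(argument=value, ...) on one line, values as JSON. apply_moves: Moves the arm, as the interface text tells. Shift numbers are shares of 400 mm and turn numbers shares of 180 degrees, none past 1 either way. Its arguments: {"type":"object","properties":{"moves":{"type":"array"},"fingers":{"type":"number"},"newtons":{"type":"number"}},"required":["moves"]}

```bash
mkdir -p pics; ls; cat > h.py <<'E'
import numpy as np, cv2
from scipy.spatial.transform import Rotation as R
from rig import status, optics, ctrl, models
def cap(n):
    c=optics.capture(n); return c
def pts(c):
    h,w=c['depth'].shape; f=h/2/np.tan(np.radians(c['vfov'])/2)
    v,u=np.mgrid[:h,:w]; d=c['depth'].astype(float)
    P=np.stack([(u-c['cx'])/f*d,(v-c['cy'])/f*d,d],-1)
    W=P@R.from_quat(c['orientation']).as_matrix().T+np.array(c['origin']); W[d==0]=np.nan
    return W
def save(c,n): cv2.imwrite('pics/'+n,c['pixels'][...,::-1])
E
python3 - <<'E'
from h import *
for n in ['top','side']:
    c=cap(n); save(c,n+'0.png'); W=pts(c); print(n,c['origin'],c['orientation'],c['vfov'],c['cx'],c['cy'])
    for o in ['dish','spacer','weight1','lid','scoop','rest_a','jar','sauce','mug','mill','saucer']:
        for m in models.masks_of(o,n):
            p=W[m['pixels']]; p=p[~np.isnan(p[:,0])]
            if len(p)==0: continue
            zt=np.percentile(p[:,2],90); t=p[p[:,2]>zt-5]
            print(o,round(m['score'],2),np.round(m['pixel']),len(p),'ztop',zt.round(1),'mid',((np.percentile(t,2,axis=0)+np.percentile(t,98,axis=0))/2).round(1)[:2],'size',np.ptp(t,axis=0).round()[:2])
print(status.state())
E
```

```text
pics
top [ 519.82597336    5.33998969 1321.39242993] [ 0.71016745 -0.70346814  0.02451804 -0.01391518] 51.78646913828475 323.84254728830143 200.47290289384443
dish 0.85 [324. 229.] 2201 ztop 16.9 mid [499.3 -15.6] size [161. 168.]
spacer 0.62 [262. 170.] 264 ztop 16.5 mid [669.9 180.5] size [58. 57.]
spacer 0.57 [423. 232.] 141 ztop 25.8 mid [ 498.8 -327.6] size [34. 70.]
weight1 0.84 [334. 184.] 274 ztop 18.4 mid [657.6 -47.2] size [55. 57.]
weight1 0.73 [229. 223.] 288 ztop 18.5 mid [508.9 292.2] size [57. 60.]
weight1 0.71 [258. 213.] 325 ztop 18.5 mid [547.8 188.1] size [60. 58.]
weight1 0.54 [366. 174.] 280 ztop 18.9 mid [ 677.2 -149.2] size [55. 55.]
lid 0.62 [298. 174.] 289 ztop 21.1 mid [672.5  70.3] size [58. 57.]
scoop 0.86 [196. 246.] 637 ztop 19.6 mid [410.1 391. ] size [187.  72.]
rest_a 0.55 [423. 232.] 155 ztop 25.7 mid [ 498.8 -327.3] size [34. 69.]
rest_a 0.48 [412. 260.] 155 ztop 25.6 mid [ 404.6 -288. ] size [37. 72.]
jar 0.66 [426. 180.] 749 ztop 116.3 mid [ 648.6 -322.7] size [59. 62.]
sauce 0.9 [175. 189.] 668 ztop 189.6 mid [609.7 437.6] size [27. 28.]
sauce 0.
[... 1832 characters left out ...]
[ 1.16442839e+00,  1.23787050e-01,  1.65033849e+00, -6.50331344e-06,
        1.36749270e+00, -8.25651065e-02]), 'joint_vel': array([ 6.81367307e-04,  1.51901710e-03,  6.58755304e-04, -2.92741154e-04,
        1.13125132e-03,  5.90489568e-05]), 'joint_torque': array([-2.34073077e-04, -4.17602384e+01, -3.60226786e+01,  7.75852846e-02,
        4.29318880e-02,  5.67428824e-07]), 'tool_pos': array([206.81015023, 616.19338271, 222.64181844]), 'orientation': array([ 1.61194397e-01,  9.86922675e-01, -1.31814033e-05, -5.90573196e-09]), 'wrist_force': array([ 0.61541531, -0.2011446 , -0.09932235]), 'torque': array([ 0.00150718, -0.03877035, -0.02914386]), 'grasp_force': 0.0, 'width': 94.79187789822332}
```

View pics/top0.png

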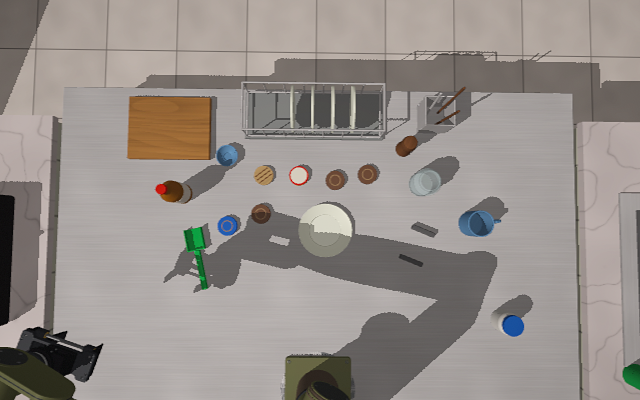

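View pics/side0.png

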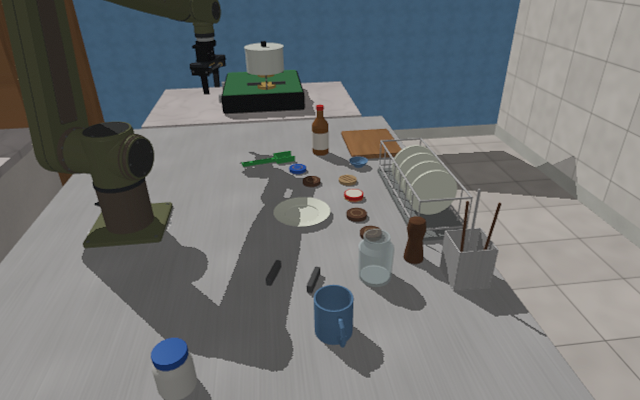

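The top view shows the dish (325,229), spacer (264,175), lid (299,176) and three brown weights at (336,180), (368,174) and (261,213). The blue look-alike is at (228,225), the scoop at (196,250) with its pan on the far side, and the rests at (424,229) and (411,260). The side view agrees with this.

```bash
cat >> h.py <<'E'
def est(W,xy,h,r):
    d=np.hypot(W[...,0]-xy[0],W[...,1]-xy[1]); ring=(d>r+12)&(d<r+30)
    z0=np.nanmedian(W[ring][:,2]); s=(d<r+14)&(W[...,2]>z0+.6*h)&(W[...,2]<z0+h+8)
    p=W[s]; c,rr=cv2.minEnclosingCircle(p[:,:2].astype(np.float32))
    return z0,p[:,:2].mean(0),np.array(c),rr,p
def go(xyz,yaw=0):
    """rows numbers to reach TCP xyz, tool down, tool y at angle yaw from world +y (mod pi)"""
    s=status.state(); A=R.from_quat(s['orientation']); c,n=np.cos(yaw),np.sin(yaw)
    best=None
    for k in (1,-1):
        B=R.from_matrix(np.array([[-k*c,-k*n,0],[-k*n,k*c,0],[0,0,-1]]).T if 0 else np.array([[-k*c,-k*n,0],[-k*n,k*c,0],[0,0,-1]]))
        rv=(A.inv()*B).as_rotvec()
        if best is None or np.linalg.norm(rv)<np.linalg.norm(best): best=rv
    sh=A.inv().apply(np.array(xyz)-s['tool_pos'])
    print('go',xyz,'shift',np.round(sh/400,4),'turn',np.round(best/np.pi,4),'mm',np.linalg.norm(sh).round())
E
python3 - <<'E'
from h import *
O=dict(dish=(499,-17,16,85),spacer=(671,179,12,31),w1=(657,-49,14,31),w2=(548,186,14,31),w3=(676,-149,14,31),lid=(672,69,16,31))
for n in ['top','side']:
    c=cap(n);W=pts(c)
    for k,(x,y,h,r) in O.items():
        z0,m,cc,rr,p=est(W,(x,y),h,r); print(n,k,'z0',z0.round(1),'mean',m.round(1),'circ',cc.round(1),round(rr,1),'ztop',np.median(p[:,2]).round(1),len(p))
    for k,(x,y),h,r in [('scoop',(412,389),10,100),('ra',(405,-291),22,36),('rb',(498,-330),22,36)]:
        d=np.hypot(W[...,0]-x,W[...,1]-y); z0=np.nanmedian(W[(d>r)&(d<r+30)][:,2]); p=W[(d<r+20)&(W[...,2]>z0+.6*h)]
        print(n,k,z0.round(1),cv2.minAreaRect(p[:,:2].astype(np.float32)),np.median(p[:,2]).round(1))
        if k=='scoop':
            np.save(n+'_scoop.npy',p); 
            e=np.linalg.svd(p[:,:2]-p[:,:2].mean(0),full_matrices=False)[2][0]; e=e*np.sign(e[0]); t=(p[:,:2]-p[:,:2].mean(0))@e; o=(p[:,:2]-p[:,:2].mean(0))@np.array([-e[1],e[0]])
            print(e,p[:,:2].mean(0),[(int(a),np.round([o[(t>=a)&(t<a+20)].min(),o[(t>=a)&(t<a+20)].max()],1)) for a in range(-140,100,20) if ((t>=a)&(t<a+20)).any()],t.min(),t.max())
go((671,179,120))
E
```

```text
top dish z0 1.2 mean [497.5 -17.2] circ [497.7 -16.5] 84.4 ztop 14.4 1153
top spacer z0 1.1 mean [670.2 180.5] circ [670.1 184.8] 39.0 ztop 13.2 290
top w1 z0 1.6 mean [657.1 -46.4] circ [657.  -47.3] 31.1 ztop 15.5 285
top w2 z0 1.4 mean [547.7 187.7] circ [543.1 186.5] 35.2 ztop 15.6 294
top w3 z0 1.1 mean [ 676.6 -150.3] circ [ 677.3 -149.8] 31.0 ztop 15.5 283
top lid z0 1.2 mean [670.7  68.8] circ [671.   68.9] 31.1 ztop 17.6 292
top scoop 1.3 ((437.695556640625, 390.3599853515625), (192.10842895507812, 193.88912963867188), 59.74827194213867) 14.9
[ 0.99998631 -0.00523195] [414.46264788 373.58085918] [(-120, array([-22. ,  -5.9])), (-100, array([-23.7,  -1.5])), (-80, array([-18. ,   8.5])), (-60, array([-47.1,  94.1])), (-40, array([-61.9,  82.2])), (-20, array([-71.1, 111.5])), (0, array([-14.,  87.])), (20, array([-79.3,  68.4])), (40, array([-40.9,  49.7])), (60, array([-83.4,  66.8])), (80, array([-70.3,  92.4]))] -108.4166964290763 95.98175686115269
top ra 1.3 ((405.4058532714844, -288.4617614746094), (76.66549682617188, 14.593273162841797), 68.72798156738281) 22.7
top rb 1
[... 689 characters left out ...]
1 0.21153182] [427.19341449 375.75182292] [(-120, array([-13.2,  13.9])), (-100, array([-6.3, 18. ])), (-80, array([-7.7, 13.1])), (-60, array([-11.9,  18.2])), (-40, array([-7.1, 11.3])), (-20, array([-7.7, 12. ])), (0, array([-26.3,  37.3])), (20, array([-91.8,  37.1])), (40, array([-89.6,  37.2])), (60, array([-65.7,  38.4]))] -116.98485702363858 78.20215259326918
side ra -0.8 ((406.3176574707031, -293.6255798339844), (76.28385162353516, 15.89492130279541), 69.43895721435547) 20.4
side rb -0.7 ((498.43682861328125, -333.53143310546875), (76.11212921142578, 15.31482982635498), 67.59832000732422) 20.5
go (671, 179, 120) shift [-1.4479 -0.667   0.2567] turn [-0.     -0.     -0.1031] mm 646.0
```

Request:
apply_moves(moves=[-0.9, -0.415, 0.1, 0, 0, -0.1031, -0.9, -0.415, 0.1, 0, 0, -0.1031, -0.9, -0.415, 0.1, 0, 0, -0.1031, -0.9, -0.415, 0.1, 0, 0, -0.1031, -0.9, -0.415, 0.1, 0, 0, -0.1031, -0.9, -0.415, 0.1, 0, 0, -0.1031, -0.9, -0.415, 0.1, 0, 0, -0.1031, -0.9, -0.415, 0.1, 0, 0, -0.1031, -0.9, -0.415, 0.1, 0, 0, -0.1031, -0.9, -0.415, 0.1, 0, 0, -0.1031, -0.9, -0.415, 0.1, 0, 0, -0.1031, -0.9, -0.415, 0.1, 0, 0, -0.1031], fingers=0.68, newtons=25)

```text
time: 2.3
tool_pos: [496.0, 343.2, 182.4]
orientation: [0.001, 1.0, 0.0, -0.0]
wrist_force: [0.7, 0.5, -0.3]
width: 79.8
grasp_force: 0.0
```

```bash
python3 -c "
from h import *
print(status.state()['tool_pos'],status.state()['orientation'],status.state()['width']);go((670.4,178.2,90));go((670.4,178.2,11))"
```

```text
[496.04532962 343.23162636 182.4014002 ] [ 1.40142372e-03  9.99998953e-01  2.74170737e-05 -3.60404260e-04] 79.84099055516624
go (670.4, 178.2, 90) shift [-0.4372 -0.4114  0.2307] turn [ 0.     -0.0002 -0.0009] mm 257.0
go (670.4, 178.2, 11) shift [-0.4374 -0.4114  0.4282] turn [ 0.     -0.0002 -0.0009] mm 295.0
```

Request:
apply_moves(moves=[-0.4372, -0.4114, 0.23, 0, 0, 0, -0.4372, -0.4114, 0.23, 0, 0, 0, -0.4372, -0.4114, 0.23, 0, 0, 0, -0.4372, -0.4114, 0.23, 0, 0, 0, -0.4372, -0.4114, 0.23, 0, 0, 0, -0.4372, -0.4114, 0.23, 0, 0, 0, -0.4372, -0.4114, 0.23, 0, 0, 0, -0.4372, -0.4114, 0.23, 0, 0, 0, -0.4372, -0.4114, 0.32, 0, 0, 0, -0.4372, -0.4114, 0.39, 0, 0, 0, -0.4372, -0.4114, 0.42, 0, 0, 0, -0.4372, -0.4114, 0.431, 0, 0, 0])

```text
time: 3.3
tool_pos: [667.0, 181.5, 8.3]
orientation: [-0.001, 1.0, -0.0, -0.003]
wrist_force: [-5.1, -0.6, 5.8]
width: 80.0
grasp_force: 3.2
```

Request:
apply_moves(moves=[0, 0, 0, 0, 0, 0, 0, 0, 0, 0, 0, 0, 0, 0, 0, 0, 0, 0, 0, 0, 0, 0, 0, 0, 0, 0, 0, 0, 0, 0, 0, 0, 0, 0, 0, 0], fingers=-0.2)

```text
time: 3.8
tool_pos: [671.5, 180.4, 12.5]
orientation: [0.0, 1.0, 0.001, 0.001]
wrist_force: [-1.1, 2.3, 6.0]
width: 61.6
grasp_force: 25.0
```

```bash
python3 - <<'E'
from h import *
s=status.state();print(s['tool_pos'],s['orientation'],s['width'],s['grasp_force']);go((497.8,-19.3,80));go((497.8,-19.3,15))
c=cap('top');W=pts(c)
for k,(x,y) in dict(lid=(671,69)).items(): print(est(W,(x,y),16,31)[1])
E
```

```text
[671.48958077 180.44084342  12.51715723] [3.01660735e-05 9.99998654e-01 6.77110338e-04 1.49397318e-03] 61.59651350139687 25.002617239952087
go (497.8, -19.3, 80) shift [ 0.4337 -0.4991 -0.1707] turn [ 0.0004  0.001  -0.    ] mm 273.0
go (497.8, -19.3, 15) shift [ 0.4342 -0.4994 -0.0082] turn [ 0.0004  0.001  -0.    ] mm 265.0
[670.8932105   68.86461582]
```

Request:
apply_moves(moves=[0, 0, -0.05, 0, 0, 0, 0, 0, -0.1, 0, 0, 0, 0, 0, -0.17, 0, 0, 0, 0.2, -0.23, -0.17, 0, 0, 0, 0.3, -0.345, -0.17, 0, 0, 0, 0.4309, -0.495, -0.17, 0, 0, 0, 0.4309, -0.495, -0.17, 0, 0, 0, 0.4309, -0.495, -0.17, 0, 0, 0, 0.4309, -0.495, -0.17, 0, 0, 0, 0.4309, -0.495, -0.17, 0, 0, 0, 0.4309, -0.495, -0.17, 0, 0, 0, 0.4309, -0.495, -0.17, 0, 0, 0])

```text
time: 4.85
tool_pos: [498.2, -18.6, 78.6]
orientation: [0.001, 1.0, 0.0, 0.001]
wrist_force: [-0.0, 0.4, -0.3]
width: 60.8
grasp_force: 25.0
```

Request:
apply_moves(moves=[0, 0, 0, 0, 0, 0, 0, 0, 0, 0, 0, 0, 0, 0, 0, 0, 0, 0])

```text
time: 5.1
tool_pos: [498.8, -17.4, 78.4]
orientation: [-0.001, 1.0, 0.0, 0.0]
wrist_force: [-0.1, -0.2, -0.3]
width: 61.1
grasp_force: 25.0
```

```bash
python3 - <<'E'
from h import *
s=status.state();print(s['tool_pos'],s['orientation'],s['width'],s['grasp_force'],s['wrist_force'])
c=cap('top');W=pts(c)
d=np.hypot(W[...,0]-498,W[...,1]+17)
p=W[(d<110)&(W[...,2]>60)&(W[...,2]<200)]; print(len(p),p.mean(0),p.min(0),p.max(0))
c=cap('side');W2=pts(c);im=c['pixels'][150:270,230:390]; cv2.imwrite('pics/s1.png',cv2.resize(im[...,::-1],None,fx=4,fy=4,interpolation=cv2.INTER_CUBIC))
m=models.masks_of('spacer','side')
for q in m: p=W2[q['pixels']]; print(q['score'],q['pixel'],np.nanpercentile(p,[2,50,98],axis=0).round(1))
E
```

```text
[498.75464824 -17.42967008  78.38778084] [-8.15782377e-04  9.99999657e-01  5.49568728e-05  1.33204523e-04] 61.08848725855532 25.000040531158447 [-0.10673997 -0.24440783 -0.3035943 ]
336 [497.70334518   6.79058911 191.54402654] [ 464.26733774 -103.47961243  169.73341184] [531.3904791   75.09047648 197.39446643]
0.28 [353.0, 158.0] [[703.2 259.6   4.1]
 [733.2 306.   15.6]
 [760.9 328.2  24.1]]
```

View pics/s1.png

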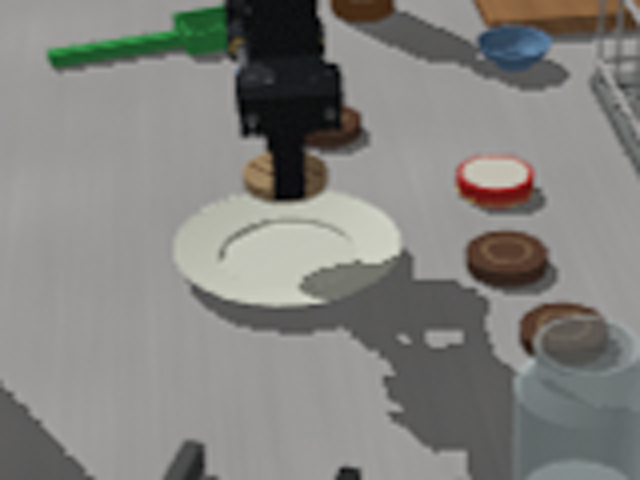

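Request:
apply_moves(moves=[0, 0.001, 0.05, 0, 0, 0, 0, 0.001, 0.09, 0, 0, 0, 0, 0.001, 0.12, 0, 0, 0, 0, 0.001, 0.14, 0, 0, 0, 0, 0.001, 0.15, 0, 0, 0, 0, 0.001, 0.156, 0, 0, 0, 0, 0.001, 0.156, 0, 0, 0, 0, 0.001, 0.156, 0, 0, 0, 0, 0.001, 0.156, 0, 0, 0, 0, 0.001, 0.156, 0, 0, 0])

```text
time: 6.08
tool_pos: [498.7, -17.9, 16.8]
orientation: [-0.0, 1.0, -0.0, 0.001]
wrist_force: [-0.7, 0.9, 4.4]
width: 61.3
grasp_force: 25.0
```

Request:
apply_moves(moves=[0, 0, 0, 0, 0, 0, 0, 0, 0, 0, 0, 0, 0, 0, 0, 0, 0, 0, 0, 0, 0, 0, 0, 0, 0, 0, 0, 0, 0, 0, 0, 0, -0.05, 0, 0, 0, 0, 0, -0.1, 0, 0, 0, 0, 0, -0.2, 0, 0, 0, 0, 0, -0.2, 0, 0, 0, -0.1248, 0.5138, -0.2, 0, 0, 0, -0.1248, 0.5138, -0.2, 0, 0, 0, -0.1248, 0.5138, -0.2, 0, 0, 0], fingers=0.47)

```text
time: 7.08
tool_pos: [528.0, 104.5, 96.4]
orientation: [0.001, 1.0, 0.0, 0.001]
wrist_force: [1.1, -1.2, 0.1]
width: 70.0
grasp_force: 0.0
```

Request:
apply_moves(moves=[0, 0, 0, 0, 0, 0, 0, 0, 0, 0, 0, 0, 0, 0, 0, 0, 0, 0, 0, 0, 0, 0, 0, 0], fingers=0.68)

```text
time: 7.42
tool_pos: [527.0, 102.8, 95.5]
orientation: [0.0, 1.0, -0.0, -0.0]
wrist_force: [0.3, -0.1, 0.1]
width: 79.4
grasp_force: 0.0
```

```bash
python3 - <<'E'
from h import *
s=status.state();print(s['time'],s['tool_pos'],s['orientation'],s['width'],s['wrist_force'])
c=cap('top');W=pts(c)
im=c['pixels'][190:270,280:370]; cv2.imwrite('pics/t1.png',cv2.resize(im[...,::-1],None,fx=5,fy=5,interpolation=cv2.INTER_CUBIC))
d=np.hypot(W[...,0]-497.6,W[...,1]+17); p=W[(d<50)&(W[...,2]>12.5)]; print(len(p),p.mean(0),cv2.minEnclosingCircle(p[:,:2].astype(np.float32)))
for k,(x,y,h,r) in dict(dish=(497.6,-17,16,85),w1=(657,-46.5,14,31),w3=(676.6,-150,14,31),lid=(671,69,16,31)).items(): print(k,est(W,(x,y),h,r)[1:4])
E
```

```text
7.4167 [527.03563829 102.76205727  95.49780964] [ 4.31292626e-04  9.99999851e-01 -1.55822336e-04 -2.95092986e-04] 79.44840442706857 [ 0.27085148 -0.0769935   0.05955739]
373 [500.87962933  -7.4194296   57.95919438] ((502.40325927734375, -10.919529914855957), 42.87339401245117)
dish (array([491.2361601 , -27.65202642]), array([497.61932373, -16.97330475]), 84.21862030029297)
w1 (array([657.2053884 , -46.59999791]), array([656.95306396, -47.31515121]), 30.96605682373047)
w3 (array([ 676.85474125, -150.44175537]), array([ 676.98223877, -149.83758545]), 30.842044830322266)
lid (array([670.58161348,  68.97403948]), array([670.99859619,  69.4730072 ]), 30.86559295654297)
```

View pics/t1.png

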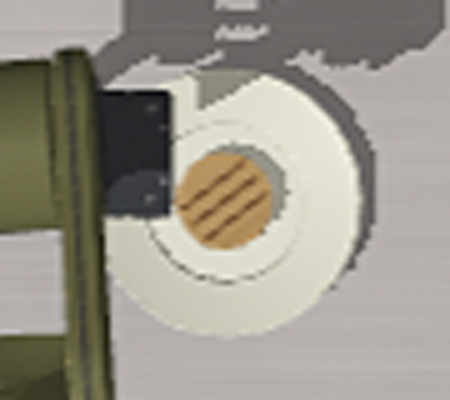

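Request:
apply_moves(moves=[-0.051, 0.2095, 0, 0, 0, 0, -0.051, 0.2095, 0, 0, 0, 0, -0.051, 0.2095, 0, 0, 0, 0, -0.051, 0.2095, 0, 0, 0, 0, -0.051, 0.2095, 0.08, 0, 0, 0, -0.051, 0.2095, 0.14, 0, 0, 0, -0.051, 0.2095, 0.18, 0, 0, 0, -0.051, 0.2095, 0.2, 0, 0, 0, -0.051, 0.2095, 0.213, 0, 0, 0, -0.051, 0.2095, 0.213, 0, 0, 0, -0.051, 0.2095, 0.213, 0, 0, 0])

```text
time: 8.38
tool_pos: [548.4, 186.9, 11.5]
orientation: [0.0, 1.0, 0.0, 0.001]
wrist_force: [-0.3, 0.7, 0.1]
width: 80.1
grasp_force: 0.0
```

Request:
apply_moves(moves=[0, 0, 0, 0, 0, 0, 0, 0, 0, 0, 0, 0, 0, 0, 0, 0, 0, 0, 0, 0, 0, 0, 0, 0, 0, 0, 0, 0, 0, 0, 0, 0, -0.05, 0, 0, 0, 0, 0, -0.1, 0, 0, 0, 0, 0, -0.15, 0, 0, 0, 0, 0, -0.2, 0, 0, 0], fingers=-0.2)

```text
time: 9.13
tool_pos: [547.1, 187.4, 90.9]
orientation: [-0.0, 1.0, -0.0, -0.001]
wrist_force: [1.2, 0.6, -1.9]
width: 61.4
grasp_force: 25.0
```

```bash
python3 - <<'E'
from h import *
s=status.state();print(s['time'],s['tool_pos'],s['orientation'],s['width'],s['grasp_force'])
c=cap('top');W=pts(c)
s=R
def disc(W,xy,lo,hi,r=31):
    d=np.hypot(W[...,0]-xy[0],W[...,1]-xy[1]); p=W[(d<r+8)&(W[...,2]>lo)&(W[...,2]<hi)]
    return len(p),p.mean(0).round(1),cv2.minEnclosingCircle(p[:,:2].astype(np.float32))
print(disc(W,(498,-17),14,22))
hsv=cv2.cvtColor(c['pixels'],cv2.COLOR_RGB2HSV); d=np.hypot(W[...,0]-498,W[...,1]+17)
m=(hsv[...,1]>75)&(d<55); p=W[m]; print(m.sum(),p.mean(0),cv2.minEnclosingCircle(p[:,:2].astype(np.float32)))
print('dish',est(W,(497.6,-17),16,85)[1:4])
E
```

```text
9.1333 [547.13414135 187.43004296  90.89119491] [-1.13803162e-04  9.99999808e-01 -3.14891566e-05 -6.08557711e-04] 61.42119675679433 24.99983310699463
(266, array([498.3, -15.7,  18.1]), ((495.8087463378906, -16.87031364440918), 33.29950714111328))
281 [498.50196586 -16.90357236  18.10488325] ((498.6644287109375, -16.19477081298828), 30.41421890258789)
dish (array([497.88855181, -16.28552058]), array([497.21347046, -21.43250084]), 88.72345733642578)
```

Request:
apply_moves(moves=[0.124, -0.5115, 0, 0, 0, 0, 0.124, -0.5115, 0, 0, 0, 0, 0.124, -0.5115, 0, 0, 0, 0, 0.124, -0.5115, 0, 0, 0, 0, 0.124, -0.5115, 0, 0, 0, 0, 0.124, -0.5115, 0, 0, 0, 0, 0.124, -0.5115, 0, 0, 0, 0, 0.124, -0.5115, 0, 0, 0, 0, 0.124, -0.5115, 0.06, 0, 0, 0, 0.124, -0.5115, 0.11, 0, 0, 0, 0.124, -0.5115, 0.14, 0, 0, 0, 0.124, -0.5115, 0.15, 0, 0, 0])

```text
time: 10.18
tool_pos: [496.3, -15.4, 28.4]
orientation: [-0.001, 1.0, 0.001, -0.003]
wrist_force: [-10.0, 1.6, 19.7]
width: 61.3
grasp_force: 25.0
```

Request:
apply_moves(moves=[0, 0, 0.006, 0, 0, 0, 0, 0, 0.006, 0, 0, 0, 0, 0, 0.006, 0, 0, 0, 0, 0, 0.006, 0, 0, 0, 0, 0, 0.006, 0, 0, 0])

```text
time: 10.6
tool_pos: [498.5, -16.9, 28.6]
orientation: [-0.0, 1.0, 0.0, 0.0]
wrist_force: [0.6, -0.2, -0.1]
width: 61.1
grasp_force: 25.0
```

Request:
apply_moves(moves=[0, 0, 0, 0, 0, 0, 0, 0, 0, 0, 0, 0, 0, 0, 0, 0, 0, 0, 0, 0, -0.05, 0, 0, 0, 0, 0, -0.1, 0, 0, 0, 0, 0, -0.15, 0, 0, 0, -0.3975, -0.0743, -0.15, 0, 0, 0, -0.3975, -0.0743, -0.15, 0, 0, 0, -0.3975, -0.0743, -0.15, 0, 0, 0, -0.3975, -0.0743, -0.15, 0, 0, 0, -0.3975, -0.0743, -0.15, 0, 0, 0, -0.3975, -0.0743, -0.15, 0, 0, 0], fingers=0.5)

```text
time: 11.6
tool_pos: [658.0, -47.3, 87.3]
orientation: [0.0, 1.0, 0.0, -0.001]
wrist_force: [-0.9, -0.4, 0.4]
width: 71.3
grasp_force: 0.0
```

Request:
apply_moves(moves=[0, 0, 0.06, 0, 0, 0, 0, 0, 0.12, 0, 0, 0, 0, 0, 0.16, 0, 0, 0, 0, 0, 0.18, 0, 0, 0, 0, 0, 0.19, 0, 0, 0, 0, 0, 0.194, 0, 0, 0, 0, 0, 0.194, 0, 0, 0, 0, 0, 0.194, 0, 0, 0], fingers=0.68)

```text
time: 12.27
tool_pos: [658.0, -47.0, 12.3]
orientation: [-0.0, 1.0, -0.0, 0.001]
wrist_force: [-0.1, -1.0, 1.0]
width: 79.8
grasp_force: 0.0
```

Request:
apply_moves(moves=[0, 0, 0, 0, 0, 0, 0, 0, 0, 0, 0, 0, 0, 0, 0, 0, 0, 0, 0, 0, 0, 0, 0, 0, 0, 0, 0, 0, 0, 0, 0, 0, -0.05, 0, 0, 0, 0, 0, -0.1, 0, 0, 0, 0, 0, -0.15, 0, 0, 0, 0, 0, -0.2, 0, 0, 0, 0, 0, -0.2, 0, 0, 0], fingers=-0.2)

```text
time: 13.1
tool_pos: [660.1, -47.3, 95.5]
orientation: [-0.0, 1.0, -0.001, 0.004]
wrist_force: [0.9, 0.0, 0.1]
width: 61.2
grasp_force: 25.0
```

```bash
cat >> h.py <<'E'
def pile(W,xy,ztop,r=31):
    d=np.hypot(W[...,0]-xy[0],W[...,1]-xy[1]); p=W[(d<r+10)&(W[...,2]>ztop-5)&(W[...,2]<ztop+6)]
    if len(p)<5: return len(p)
    return len(p),p.mean(0).round(1),[np.round(v,1) for v in cv2.minEnclosingCircle(p[:,:2].astype(np.float32))]
def st():
    s=status.state();print(s['time'],s['tool_pos'].round(2),s['orientation'].round(4),s['width'].round(1) if hasattr(s['width'],'round') else s['width'],s['grasp_force'],np.round(s['wrist_force'],1))
E
python3 - <<'E'
from h import *
st(); c=cap('top');W=pts(c); print(pile(W,(498,-17),32)); print('dish',est(W,(497.6,-17),16,85)[1:4])
c=cap('side');W=pts(c);print(pile(W,(498,-20),29))
im=c['pixels'][160:260,240:380]; cv2.imwrite('pics/s2.png',cv2.resize(im[...,::-1],None,fx=5,fy=5,interpolation=cv2.INTER_CUBIC))
E
```

```text
13.1 [660.08 -47.26  95.53] [-1.0e-04  1.0e+00 -5.0e-04  3.9e-03] 61.20765199436672 24.99969094991684 [0.9 0.  0.1]
0
dish (array([408.56886813,  -5.14700406]), array([410.85778809,  -5.7531395 ]), 43.08864212036133)
(201, array([499.2, -22.8,  29.7]), [array([499.3, -19.7]), np.float64(32.0)])
```

View pics/s2.png

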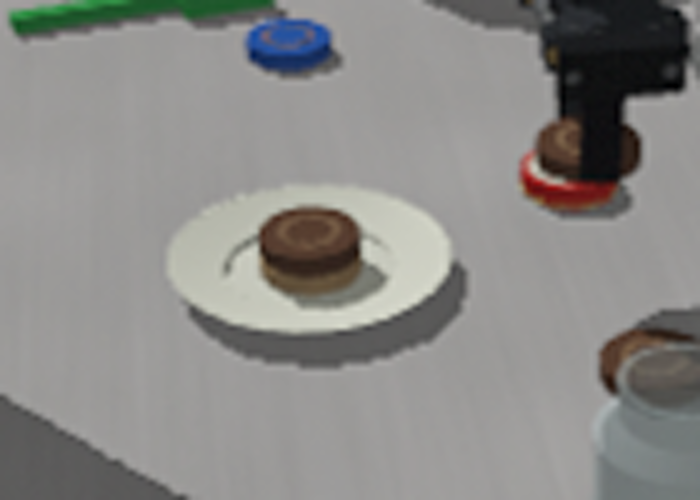

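Request:
apply_moves(moves=[0.3975, 0.0743, 0, 0, 0, 0, 0.3975, 0.0743, 0, 0, 0, 0, 0.3975, 0.0743, 0, 0, 0, 0, 0.3975, 0.0743, 0, 0, 0, 0, 0.3975, 0.0743, 0, 0, 0, 0, 0.3975, 0.0743, 0, 0, 0, 0, 0.3975, 0.0743, 0.04, 0, 0, 0, 0.3975, 0.0743, 0.07, 0, 0, 0, 0.3975, 0.0743, 0.09, 0, 0, 0, 0.3975, 0.0743, 0.1, 0, 0, 0, 0.3975, 0.0743, 0.105, 0, 0, 0, 0.3975, 0.0743, 0.11, 0, 0, 0])

```text
time: 14.2
tool_pos: [498.5, -17.3, 46.2]
orientation: [-0.0, 1.0, 0.0, -0.0]
wrist_force: [-0.1, 0.3, -1.0]
width: 61.1
grasp_force: 25.0
```

Request:
apply_moves(moves=[0, 0, 0.004, 0, 0, 0, 0, 0, 0.008, 0, 0, 0, 0, 0, 0.011, 0, 0, 0, 0, 0, 0.011, 0, 0, 0, 0, 0, 0.011, 0, 0, 0, 0, 0, 0.011, 0, 0, 0])

```text
time: 14.7
tool_pos: [498.3, -17.2, 42.5]
orientation: [-0.0, 1.0, -0.0, 0.0]
wrist_force: [1.0, 0.5, -0.5]
width: 60.8
grasp_force: 25.0
```

Request:
apply_moves(moves=[0, 0, 0, 0, 0, 0, 0, 0, 0, 0, 0, 0, 0, 0, 0, 0, 0, 0, 0, 0, -0.05, 0, 0, 0, 0, 0, -0.1, 0, 0, 0, -0.4468, -0.3335, -0.15, 0, 0, 0, -0.4468, -0.3335, -0.15, 0, 0, 0, -0.4468, -0.3335, -0.15, 0, 0, 0, -0.4468, -0.3335, -0.15, 0, 0, 0, -0.4468, -0.3335, -0.15, 0, 0, 0, -0.4468, -0.3335, -0.15, 0, 0, 0, -0.4468, -0.3335, -0.15, 0, 0, 0], fingers=0.5)

```text
time: 15.7
tool_pos: [679.8, -153.4, 103.0]
orientation: [0.001, 1.0, -0.001, 0.001]
wrist_force: [-1.2, 1.1, 1.1]
width: 71.2
grasp_force: 0.0
```

Request:
apply_moves(moves=[0, 0, 0.03, 0, 0, 0, 0, 0, 0.1, 0, 0, 0, 0, 0, 0.16, 0, 0, 0, 0, 0, 0.2, 0, 0, 0, 0, 0, 0.215, 0, 0, 0, 0, 0, 0.225, 0, 0, 0, 0, 0, 0.229, 0, 0, 0, 0, 0, 0.229, 0, 0, 0], fingers=0.68)

```text
time: 16.37
tool_pos: [677.4, -150.5, 11.6]
orientation: [-0.0, 1.0, -0.0, 0.001]
wrist_force: [-0.5, -0.4, 0.5]
width: 79.6
grasp_force: 0.0
```

Request:
apply_moves(moves=[0, 0, 0, 0, 0, 0, 0, 0, 0, 0, 0, 0, 0, 0, 0, 0, 0, 0, 0, 0, 0, 0, 0, 0, 0, 0, 0, 0, 0, 0, 0, 0, -0.05, 0, 0, 0, 0, 0, -0.1, 0, 0, 0, 0, 0, -0.15, 0, 0, 0, 0, 0, -0.2, 0, 0, 0, 0, 0, -0.2, 0, 0, 0], fingers=-0.2)

```text
time: 17.2
tool_pos: [679.7, -151.4, 95.7]
orientation: [-0.0, 1.0, -0.001, 0.004]
wrist_force: [1.5, -0.5, 0.5]
width: 61.2
grasp_force: 25.0
```

```bash
python3 - <<'E'
from h import *
st(); c=cap('top');save(c,'t2.png');W=pts(c); print(pile(W,(498,-17),46)); print('dish',est(W,(497.6,-17),16,85)[1:4]); print('lid',est(W,(671,69),16,31)[1:4])
c=cap('side');W=pts(c);print(pile(W,(498,-20),43))
E
```

```text
17.2 [ 679.66 -151.36   95.74] [-0.      1.     -0.0011  0.0038] 61.22013398615623 24.999566674232483 [ 1.5 -0.5  0.5]
(303, array([498.3, -14.7,  46.3]), [array([498. , -14.9]), np.float64(30.9)])
dish (array([499.96354806, -77.78776015]), array([460.71029663, -58.35372925]), 76.3314208984375)
lid (array([670.87885262,  68.95654409]), array([670.63781738,  68.86625671]), 30.900075912475586)
(204, array([499.1, -22.9,  43.7]), [array([498.9, -19.2]), np.float64(32.6)])
```

View pics/t2.png

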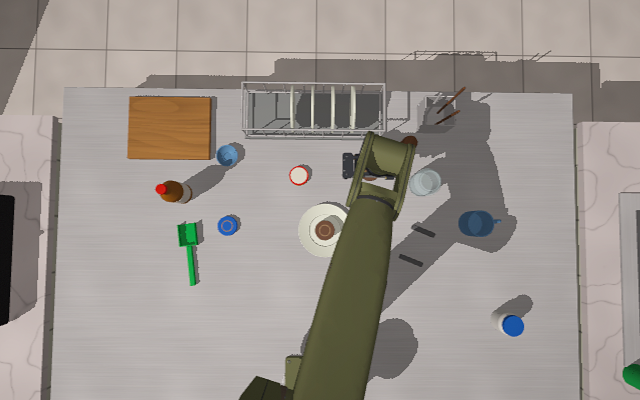

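Request:
apply_moves(moves=[0.4468, 0.3335, 0, 0, 0, 0, 0.4468, 0.3335, 0, 0, 0, 0, 0.4468, 0.3335, 0, 0, 0, 0, 0.4468, 0.3335, 0, 0, 0, 0, 0.4468, 0.3335, 0, 0, 0, 0, 0.4468, 0.3335, 0, 0, 0, 0, 0.4468, 0.3335, 0, 0, 0, 0, 0.4468, 0.3335, 0, 0, 0, 0, 0.4468, 0.3335, 0.02, 0, 0, 0, 0.4468, 0.3335, 0.04, 0, 0, 0, 0.4468, 0.3335, 0.06, 0, 0, 0, 0.4468, 0.3335, 0.07, 0, 0, 0])

```text
time: 18.3
tool_pos: [497.6, -17.6, 60.4]
orientation: [0.0, 1.0, 0.0, -0.002]
wrist_force: [-0.4, -0.3, -1.7]
width: 61.5
grasp_force: 25.0
```

Request:
apply_moves(moves=[0, 0, 0.004, 0, 0, 0, 0, 0, 0.008, 0, 0, 0, 0, 0, 0.012, 0, 0, 0, 0, 0, 0.016, 0, 0, 0, 0, 0, 0.016, 0, 0, 0, 0, 0, 0.016, 0, 0, 0, 0, 0, 0.016, 0, 0, 0])

```text
time: 18.88
tool_pos: [498.6, -17.3, 56.8]
orientation: [-0.0, 1.0, -0.0, 0.001]
wrist_force: [0.1, -0.5, 1.7]
width: 61.3
grasp_force: 25.0
```

Request:
apply_moves(moves=[0, 0, 0, 0, 0, 0, 0, 0, 0, 0, 0, 0, 0, 0, 0, 0, 0, 0, 0, 0, -0.05, 0, 0, 0, 0, 0, -0.1, 0, 0, 0, -0.4318, 0.2148, -0.12, 0, 0, 0, -0.4318, 0.2148, -0.12, 0, 0, 0, -0.4318, 0.2148, -0.12, 0, 0, 0, -0.4318, 0.2148, -0.12, 0, 0, 0, -0.4318, 0.2148, -0.12, 0, 0, 0, -0.4318, 0.2148, -0.12, 0, 0, 0, -0.4318, 0.2148, -0.12, 0, 0, 0], fingers=0.5)

```text
time: 19.88
tool_pos: [671.4, 69.4, 103.6]
orientation: [-0.001, 1.0, -0.0, -0.0]
wrist_force: [-0.3, -1.1, -0.2]
width: 71.5
grasp_force: 0.0
```

```bash
python3 - <<'E'
from h import *
st()
c=cap('side');W=pts(c);print(pile(W,(498,-20),57)); 
im=c['pixels'][160:260,240:380]; cv2.imwrite('pics/s3.png',cv2.resize(im[...,::-1],None,fx=5,fy=5,interpolation=cv2.INTER_CUBIC))
print('lid side',est(W,(671,67),16,31)[1:4])
E
```

```text
19.8833 [671.43  69.37 103.64] [-7.e-04  1.e+00 -1.e-04 -4.e-04] 71.48547110737124 0.0 [-0.3 -1.1 -0.2]
(205, array([498.9, -23.6,  57.6]), [array([499.7, -19.3]), np.float64(33.4)])
lid side (array([666.34757271,  46.30460028]), array([670.09564209,  64.48683167]), 36.71161651611328)
```

View pics/s3.png

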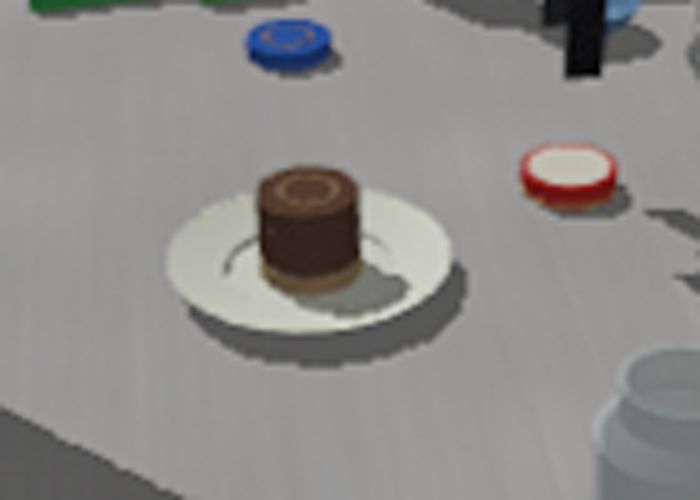

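Request:
apply_moves(moves=[0, 0, 0.04, 0, 0, 0, 0, 0, 0.11, 0, 0, 0, 0, 0, 0.17, 0, 0, 0, 0, 0, 0.205, 0, 0, 0, 0, 0, 0.22, 0, 0, 0, 0, 0, 0.229, 0, 0, 0, 0, 0, 0.233, 0, 0, 0, 0, 0, 0.233, 0, 0, 0], fingers=0.68)

```text
time: 20.6
tool_pos: [671.6, 68.6, 12.2]
orientation: [0.0, 1.0, 0.0, 0.001]
wrist_force: [1.0, -0.4, -0.6]
width: 80.1
grasp_force: 0.0
```

Request:
apply_moves(moves=[0, 0, 0, 0, 0, 0, 0, 0, 0, 0, 0, 0, 0, 0, 0, 0, 0, 0, 0, 0, 0, 0, 0, 0, 0, 0, 0, 0, 0, 0, 0, 0, -0.05, 0, 0, 0, 0, 0, -0.1, 0, 0, 0, 0, 0, -0.15, 0, 0, 0, 0, 0, -0.2, 0, 0, 0, 0, 0, -0.23, 0, 0, 0, 0, 0, -0.23, 0, 0, 0], fingers=-0.2)

```text
time: 21.52
tool_pos: [673.0, 68.9, 106.8]
orientation: [-0.0, 1.0, 0.0, 0.003]
wrist_force: [-0.1, -0.8, -0.8]
width: 61.3
grasp_force: 25.0
```

Request:
apply_moves(moves=[0.4318, -0.2148, 0, 0, 0, 0, 0.4318, -0.2148, 0, 0, 0, 0, 0.4318, -0.2148, 0, 0, 0, 0, 0.4318, -0.2148, 0, 0, 0, 0, 0.4318, -0.2148, 0, 0, 0, 0, 0.4318, -0.2148, 0, 0, 0, 0, 0.4318, -0.2148, 0, 0, 0, 0, 0.4318, -0.2148, 0, 0, 0, 0, 0.4318, -0.2148, 0.02, 0, 0, 0, 0.4318, -0.2148, 0.04, 0, 0, 0, 0.4318, -0.2148, 0.055, 0, 0, 0, 0.4318, -0.2148, 0.065, 0, 0, 0])

```text
time: 22.52
tool_pos: [497.7, -16.8, 75.2]
orientation: [-0.0, 1.0, 0.0, -0.001]
wrist_force: [0.4, -0.0, -1.2]
width: 61.7
grasp_force: 25.0
```

Request:
apply_moves(moves=[0, 0, 0.004, 0, 0, 0, 0, 0, 0.008, 0, 0, 0, 0, 0, 0.012, 0, 0, 0, 0, 0, 0.016, 0, 0, 0, 0, 0, 0.016, 0, 0, 0, 0, 0, 0.016, 0, 0, 0, 0, 0, 0.016, 0, 0, 0])

```text
time: 23.1
tool_pos: [498.5, -17.3, 71.0]
orientation: [-0.0, 1.0, -0.0, 0.001]
wrist_force: [-0.1, 0.6, -0.4]
width: 61.7
grasp_force: 25.0
```

Request:
apply_moves(moves=[0, 0, 0, 0, 0, 0, 0, 0, 0, 0, 0, 0, 0, 0, 0, 0, 0, 0, 0, 0, -0.05, 0, 0, 0, 0, 0, -0.1, 0, 0, 0, 0, 0, -0.2, 0, 0, 0, 0.2, 0.3, -0.2, 0, 0, 0, 0.2, 0.3, -0.2, 0, 0, 0, 0.2, 0.3, -0.2, 0, 0, 0, 0.2, 0.3, -0.2, 0, 0, 0, 0.2, 0.3, -0.2, 0, 0, 0, 0.2, 0.3, -0.2, 0, 0, 0], fingers=0.5)

```text
time: 24.1
tool_pos: [417.9, 103.3, 150.8]
orientation: [-0.001, 1.0, -0.0, 0.0]
wrist_force: [0.5, -0.1, 0.8]
width: 71.1
grasp_force: 0.0
```

```bash
python3 - <<'E'
from h import *
st()
for n in ['top','side']:
    c=cap(n);save(c,n+'4.png');W=pts(c); print(pile(W,(498,-18),75 if n=='top' else 73))
    print(n,'dish',est(W,(497.6,-17),16,85)[1:4])
    m=models.masks_of('scoop',n)[0]; k=m['pixels'].astype(np.uint8); print(m['score'],m['pixel'])
    hsv=cv2.cvtColor(c['pixels'],cv2.COLOR_RGB2HSV); g=(abs(hsv[...,0].astype(int)-60)<15)&(hsv[...,1]>120)&(W[...,1]>250)&(W[...,1]<560)&(W[...,0]>200)&(W[...,0]<700)
    z=12 if n=='side' else 14
    p=W[g&(W[...,2]>6)][:,:2]; r=cv2.minAreaRect(p.astype(np.float32)); b=cv2.boxPoints(r); print(g.sum(),r)
    mu=p.mean(0); e=np.linalg.svd(p-mu,full_matrices=False)[2][0]; e*=np.sign(e[0])
    t=(p-mu)@e; hd=t<np.percentile(t,99.5)-85; vx,vy,x0,y0=cv2.fitLine(p[hd].astype(np.float32),cv2.DIST_HUBER,0,.01,.01).ravel(); u=np.array([vx,vy])*np.sign(vx)
    t=(p-[x0,y0])@u; lo,hi=t.min(),t.max(); print('axis',u,'deg',np.degrees(np.arctan2(u[1],u[0])),'len',hi-lo,'origin from tail',[x0,y0]+u*(lo+100),'from pan',[x0,y0]+u*(hi-95), 'front', np.sort(p[:,0])[-3:])
    o=(p-[x0,y0])@np.array([-u[1],u[0]]); print('pan side', np.percentile(o[t>hi-60],[1,99]),'handle',np.percentile(o[hd],[2,98]))
E
```

```text
24.1 [417.89 103.3  150.76] [-1.2e-03  1.0e+00 -2.0e-04  4.0e-04] 71.07566824247432 0.0 [ 0.5 -0.1  0.8]
(321, array([497.6, -15.2,  76.4]), [array([498.1, -14.9]), np.float64(30.8)])
top dish (array([498.67937915, -17.90160798]), array([497.51821899, -16.78984833]), 84.35985565185547)
0.91 [190.2, 242.4]
624 ((418.0060729980469, 406.0096435546875), (192.27481079101562, 53.885921478271484), 8.195981979370117)
axis [0.9922178  0.12451437] deg 7.152712 len 192.2140014776467 origin from tail [421.82362188 406.22297705] from pan [419.05930461 405.8760802 ] front [515.86832111 515.87536308 515.88414895]
pan side [-25.33320645  28.27472904] handle [-6.85210946  8.43102798]
(200, array([498.2, -23.9,  73.7]), [array([496.3, -20.3]), np.float64(32.8)])
side dish (array([434.64489069,  52.2437404 ]), array([433.55621338,  52.80243301]), 11.10704517364502)Traceback (most recent call last):
  File "<stdin>", line 6, in <module>
IndexError: list index out of range
```

View pics/top4.png

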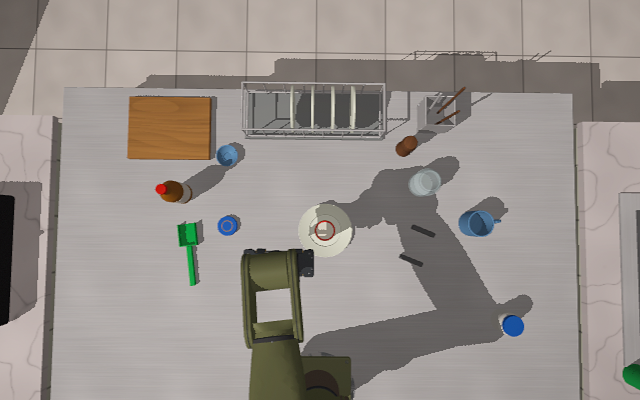

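```bash
python3 -c "
from h import *
import numpy as np
go((415.5,405.3,100),np.radians(7.7));go((415.5,405.3,11),np.radians(7.7))"
```

```text
go (415.5, 405.3, 100) shift [0.0092 0.7583 0.1265] turn [-0.0001 -0.     -0.0432] mm 308.0
go (415.5, 405.3, 11) shift [0.0092 0.7584 0.349 ] turn [-0.0001 -0.     -0.0432] mm 334.0
```

Request:
apply_moves(moves=[0.0065, 0.7555, 0.126, 0, 0, -0.0428, 0.0065, 0.7555, 0.126, 0, 0, -0.0428, 0.0065, 0.7555, 0.126, 0, 0, -0.0428, 0.0065, 0.7555, 0.126, 0, 0, -0.0428, 0.0065, 0.7555, 0.126, 0, 0, -0.0428, 0.0065, 0.7555, 0.126, 0, 0, -0.0428, 0.0065, 0.7555, 0.126, 0, 0, -0.0428, 0.0065, 0.7555, 0.126, 0, 0, -0.0428, 0.0065, 0.7555, 0.126, 0, 0, -0.0428, 0.0065, 0.7555, 0.126, 0, 0, -0.0428, 0.0065, 0.7555, 0.126, 0, 0, -0.0428], fingers=0.26)

```text
time: 25.22
tool_pos: [416.1, 403.6, 100.0]
orientation: [-0.067, 0.998, -0.0, -0.0]
wrist_force: [-0.8, -0.1, -0.5]
width: 59.9
grasp_force: 0.0
```

```bash
python3 - <<'E'
from h import *
st(); go((415.5,405.3,11),np.radians(7.7))
c=cap('side');W=pts(c);print(pile(W,(498,-18),73)); print(est(W,(497,-19),16,85)[2:4])
im=c['pixels'][120:240,230:400]; cv2.imwrite('pics/s5.png',cv2.resize(im[...,::-1],None,fx=4,fy=4,interpolation=cv2.INTER_CUBIC))
E
```

```text
25.2167 [416.09 403.6  100.01] [-6.650e-02  9.978e-01 -5.000e-04 -3.000e-04] 59.87040638343026 0.0 [-0.8 -0.1 -0.5]
go (415.5, 405.3, 11) shift [0.0008 0.0046 0.2225] turn [-0.0003 -0.0002 -0.0004] mm 89.0
(195, array([498.5, -23.8,  73.8]), [array([498. , -20.1]), np.float64(33.2)])
(array([503.96246338, -21.49181557]), 90.29763793945312)
```

View pics/s5.png

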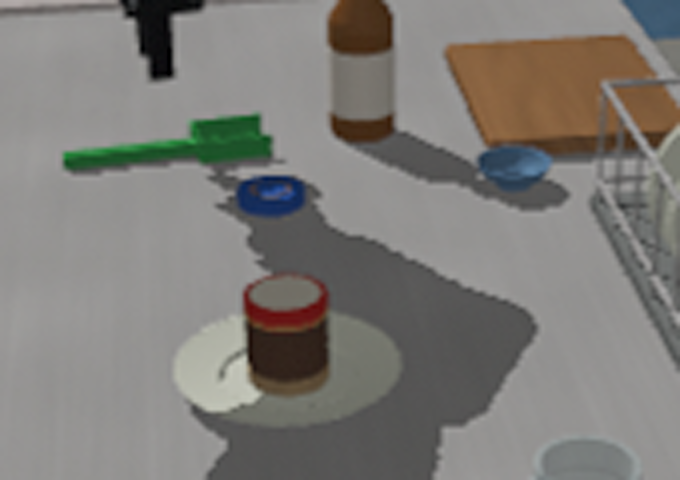

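The pile stands straight with the lid on top, and the gripper is over the scoop handle.

Request:
apply_moves(moves=[0, 0.002, 0.05, 0, 0, 0, 0, 0.002, 0.11, 0, 0, 0, 0, 0.002, 0.16, 0, 0, 0, 0, 0.002, 0.195, 0, 0, 0, 0, 0.002, 0.21, 0, 0, 0, 0, 0.002, 0.218, 0, 0, 0, 0, 0.002, 0.2225, 0, 0, 0, 0, 0.002, 0.2225, 0, 0, 0])

```text
time: 25.93
tool_pos: [416.1, 406.0, 12.1]
orientation: [-0.067, 0.998, 0.0, 0.001]
wrist_force: [1.0, -0.2, -0.2]
width: 59.9
grasp_force: 0.0
```

Request:
apply_moves(moves=[0, 0, 0, 0, 0, 0, 0, 0, 0, 0, 0, 0, 0, 0, 0, 0, 0, 0, 0, 0, 0, 0, 0, 0, 0, 0, 0, 0, 0, 0, 0, 0, 0, 0, 0, 0, 0, 0, 0, 0, 0, 0, 0, 0, -0.05, 0, 0, 0, 0, 0, -0.12, 0, 0, 0, 0, 0, -0.2, 0, 0, 0, 0, 0, -0.28, 0, 0, 0, 0, 0, -0.35, 0, 0, 0], fingers=-1, newtons=20)

```text
time: 26.93
tool_pos: [415.4, 405.8, 153.0]
orientation: [-0.067, 0.998, 0.0, 0.0]
wrist_force: [1.0, 0.8, -1.4]
width: 18.0
grasp_force: 20.0
```

```bash
python3 - <<'E'
from h import *
st(); go((452,-308,150),np.radians(-22))
c=cap('side');W=pts(c)
im=c['pixels'][60:200,180:380]; cv2.imwrite('pics/s6.png',cv2.resize(im[...,::-1],None,fx=4,fy=4,interpolation=cv2.INTER_CUBIC)[:600])
E
```

```text
26.9333 [415.4  405.77 153.01] [-6.720e-02  9.977e-01  1.000e-04  2.000e-04] 18.010755145345964 19.986123740673065 [ 1.   0.8 -1.4]
go (452, -308, 150) shift [ 0.1488 -1.7806  0.007 ] turn [1.000e-04 1.000e-04 1.651e-01] mm 715.0
```

View pics/s6.png

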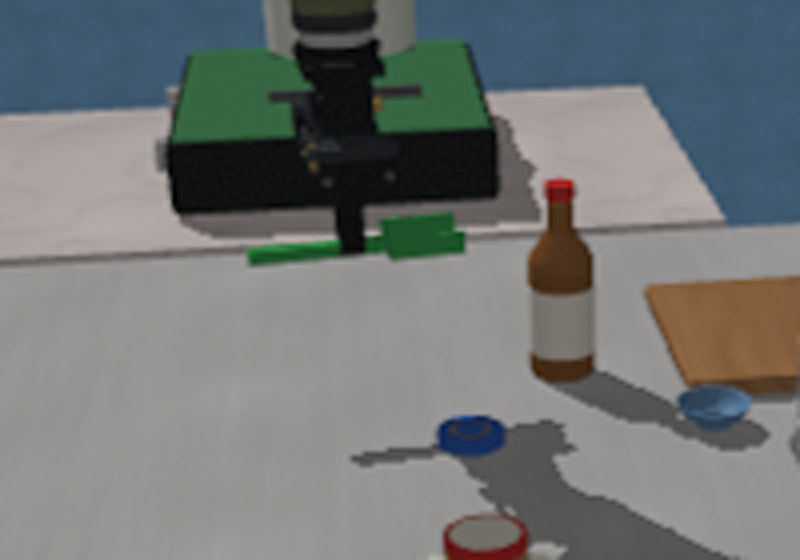

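Request:
apply_moves(moves=[0.074, -0.89, 0, 0, 0, 0.05, 0.074, -0.89, 0, 0, 0, 0.1, 0.074, -0.89, 0, 0, 0, 0.165, 0.074, -0.89, 0, 0, 0, 0.165, 0.074, -0.89, 0, 0, 0, 0.165, 0.074, -0.89, 0, 0, 0, 0.165, 0.074, -0.89, 0, 0, 0, 0.165, 0.074, -0.89, 0, 0, 0, 0.165, 0.074, -0.89, 0, 0, 0, 0.165, 0.074, -0.89, 0, 0, 0, 0.165, 0.074, -0.89, 0, 0, 0, 0.165, 0.074, -0.89, 0, 0, 0, 0.165])

```text
time: 27.98
tool_pos: [433.6, 49.4, 151.0]
orientation: [0.191, 0.982, 0.0, -0.0]
wrist_force: [-0.7, 0.5, -0.9]
width: 17.8
grasp_force: 20.0
```

```bash
python3 -c "
from h import *
st();go((447.5,-306.3,150),np.radians(-22))"
```

```text
27.9833 [433.65  49.37 150.95] [ 1.909e-01  9.816e-01  2.000e-04 -3.000e-04] 17.760207574143095 19.986291825771332 [-0.7  0.5 -0.9]
go (447.5, -306.3, 150) shift [-0.3653 -0.8114  0.0019] turn [ 0.0001 -0.0002 -0.    ] mm 356.0
```

Request:
apply_moves(moves=[-0.365, -0.811, 0, 0, 0, 0, -0.365, -0.811, 0, 0, 0, 0, -0.365, -0.811, 0, 0, 0, 0, -0.365, -0.811, 0, 0, 0, 0, -0.365, -0.811, 0, 0, 0, 0, -0.365, -0.811, 0, 0, 0, 0, -0.365, -0.811, 0, 0, 0, 0, -0.365, -0.811, 0, 0, 0, 0, -0.365, -0.811, 0, 0, 0, 0, -0.365, -0.811, 0, 0, 0, 0, -0.365, -0.811, 0, 0, 0, 0, -0.365, -0.811, 0, 0, 0, 0])

```text
time: 28.98
tool_pos: [448.2, -304.8, 150.6]
orientation: [0.19, 0.982, 0.001, -0.001]
wrist_force: [-1.1, -0.1, -1.1]
width: 17.6
grasp_force: 20.0
```

```bash
python3 - <<'E'
from h import *
st(); go((447.5,-306.3,34),np.radians(-22))
c=cap('side');W=pts(c); im=c['pixels'][170:310,220:400]; cv2.imwrite('pics/s7.png',cv2.resize(im[...,::-1],None,fx=4,fy=4,interpolation=cv2.INTER_CUBIC))
hsv=cv2.cvtColor(c['pixels'],cv2.COLOR_RGB2HSV); g=(abs(hsv[...,0].astype(int)-60)<15)&(hsv[...,1]>120)&(W[...,1]<-200)&(W[...,0]>200)&(W[...,0]<700)
p=W[g]; print(g.sum(),p.min(0),p.max(0)); print(cv2.minAreaRect(p[:,:2].astype(np.float32)))
E
```

```text
28.9833 [ 448.22 -304.83  150.63] [ 1.899e-01  9.818e-01  6.000e-04 -5.000e-04] 17.59778770938416 19.98616397380829 [-1.1 -0.1 -1.1]
go (447.5, -306.3, 34) shift [-0.     -0.0043  0.2916] turn [ 0.0003 -0.0004  0.0006] mm 117.0
958 [ 360.72145595 -369.65665516  139.09489347] [ 549.65429574 -267.390311    162.80912502]
((452.4256896972656, -307.50909423828125), (59.04492950439453, 192.16310119628906), 67.99754333496094)
```

View pics/s7.png

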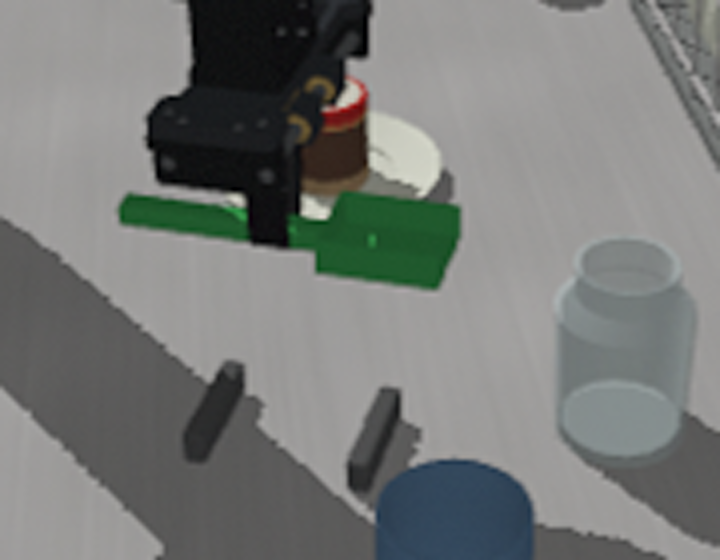

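Request:
apply_moves(moves=[0, -0.002, 0.05, 0, 0, 0, 0, -0.002, 0.11, 0, 0, 0, 0, -0.002, 0.16, 0, 0, 0, 0, -0.002, 0.2, 0, 0, 0, 0, -0.002, 0.23, 0, 0, 0, 0, -0.002, 0.25, 0, 0, 0, 0, -0.002, 0.26, 0, 0, 0, 0, -0.002, 0.27, 0, 0, 0, 0, -0.002, 0.278, 0, 0, 0, 0, -0.002, 0.284, 0, 0, 0, 0, -0.002, 0.284, 0, 0, 0, 0, -0.002, 0.284, 0, 0, 0])

```text
time: 30.03
tool_pos: [447.7, -307.4, 38.1]
orientation: [0.191, 0.982, -0.0, 0.0]
wrist_force: [-0.3, -0.3, -1.5]
width: 17.7
grasp_force: 20.0
```

Request:
apply_moves(moves=[0, 0, 0.002, 0, 0, 0, 0, 0, 0.004, 0, 0, 0, 0, 0, 0.006, 0, 0, 0, 0, 0, 0.007, 0, 0, 0, 0, 0, 0.007, 0, 0, 0, 0, 0, 0.007, 0, 0, 0])

```text
time: 30.53
tool_pos: [447.4, -307.2, 34.8]
orientation: [0.191, 0.982, 0.0, -0.0]
wrist_force: [0.3, 0.8, -1.3]
width: 18.0
grasp_force: 20.0
```

Request:
apply_moves(moves=[0, 0, 0.0015, 0, 0, 0, 0, 0, 0.0025, 0, 0, 0, 0, 0, 0.0025, 0, 0, 0, 0, 0, 0.0025, 0, 0, 0, 0, 0, 0.0025, 0, 0, 0])

```text
time: 30.95
tool_pos: [447.4, -307.2, 33.8]
orientation: [0.191, 0.982, -0.0, -0.0]
wrist_force: [-0.3, -0.0, -0.6]
width: 17.7
grasp_force: 20.0
```

```bash
python3 - <<'E'
from h import *
st()
c=cap('side');W=pts(c); im=c['pixels'][200:320,230:400]; cv2.imwrite('pics/s8.png',cv2.resize(im[...,::-1],None,fx=4,fy=4,interpolation=cv2.INTER_CUBIC))
E
```

```text
30.95 [ 447.44 -307.19   33.85] [ 0.1907  0.9816 -0.     -0.    ] 17.713920431774017 19.986092448234558 [-0.3 -0.  -0.6]
```

View pics/s8.png

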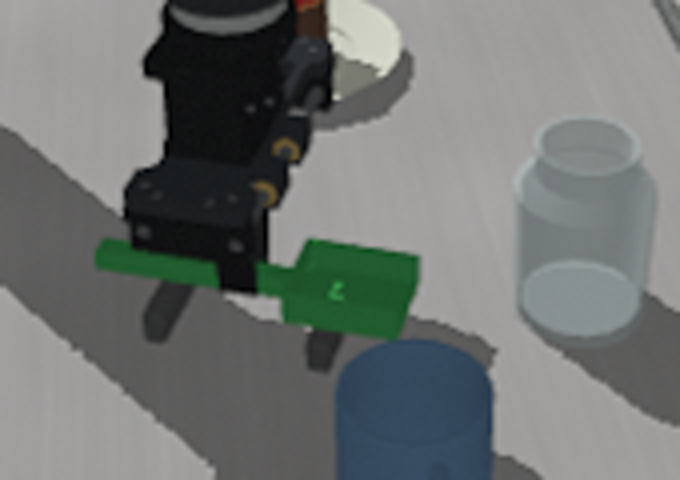

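Request:
apply_moves(moves=[0, 0, 0, 0, 0, 0, 0, 0, 0, 0, 0, 0, 0, 0, 0, 0, 0, 0, 0, 0, 0, 0, 0, 0, 0, 0, 0, 0, 0, 0, 0, 0, -0.03, 0, 0, 0, 0, 0, -0.1, 0, 0, 0, 0, 0, -0.2, 0, 0, 0, 0, 0, -0.3, 0, 0, 0, 0, 0, -0.4, 0, 0, 0, 0, 0, -0.4, 0, 0, 0], fingers=0.05)

```text
time: 31.92
tool_pos: [451.4, -310.4, 205.5]
orientation: [0.191, 0.982, -0.004, 0.008]
wrist_force: [2.3, -0.5, 1.7]
width: 49.6
grasp_force: 0.0
```

Request:
apply_moves(moves=[0.5, 0, 0, 0, 0, 0, 0.5, 0, 0, 0, 0, 0, 0.5, 0, 0, 0, 0, 0, 0.5, 0, 0, 0, 0, 0, 0.5, 0, 0, 0, 0, 0, 0.5, 0, 0, 0, 0, 0])

```text
time: 32.42
tool_pos: [258.7, -230.6, 194.1]
orientation: [0.192, 0.981, -0.001, 0.001]
wrist_force: [0.3, -0.3, 0.4]
width: 50.0
grasp_force: 0.0
```

```bash
python3 - <<'E'
from h import *
st()
ims=[]
for n in ['top','side']:
    c=cap(n);W=pts(c); im=c['pixels']
    ims.append(cv2.resize(im[170:290,290:490] if n=='top' else im[170:320,230:430],(800,480 if n=='top' else 600))[...,::-1])
    hsv=cv2.cvtColor(im,cv2.COLOR_RGB2HSV); g=(abs(hsv[...,0].astype(int)-60)<15)&(hsv[...,1]>120)&(W[...,1]<-200)&(W[...,0]>200)&(W[...,0]<700)
    p=W[g]; print(n,g.sum(),p.min(0).round(1),p.max(0).round(1),cv2.minAreaRect(p[:,:2].astype(np.float32)))
    hz=p[p[:,0]<430]; print('handle z',np.percentile(hz[:,2],[5,50,95]).round(1)); A=np.c_[hz[:,:2],np.ones(len(hz))]
    print(pile(W,(498,-18),75)); print('dish',est(W,(497.6,-17),16,85)[1:4])
a,b=ims; cv2.imwrite('pics/f.png',np.vstack([cv2.resize(a,(480,288)),cv2.resize(b,(480,312))]))
E
```

```text
32.4167 [ 258.74 -230.56  194.08] [ 1.917e-01  9.815e-01 -1.100e-03  6.000e-04] 50.044114958189745 0.0 [ 0.3 -0.3  0.4]
top 632 [ 360.9 -367.1    1.5] [ 550.3 -263.8   50.4] ((451.4515075683594, -311.0563659667969), (63.64093780517578, 195.94143676757812), 67.96651458740234)
handle z [31.3 36.8 41.1]
(312, array([498. , -15. ,  76.2]), [array([498., -15.]), np.float64(30.8)])
dish (array([498.7964293 , -16.36634153]), array([497.9140625, -16.6185379]), 84.47190856933594)
side 986 [ 359.9 -372.3   21. ] [ 547.2 -265.4   45.6] ((451.5282897949219, -309.6483459472656), (58.134151458740234, 193.83453369140625), 67.03006744384766)
handle z [26.  34.2 36.7]
(189, array([497.8, -23.1,  74.2]), [array([499.1, -20.1]), np.float64(31.9)])
dish (array([498.89020115, -27.78759942]), array([500.86297607, -19.39097404]), 87.3768310546875)
```

View pics/f.png

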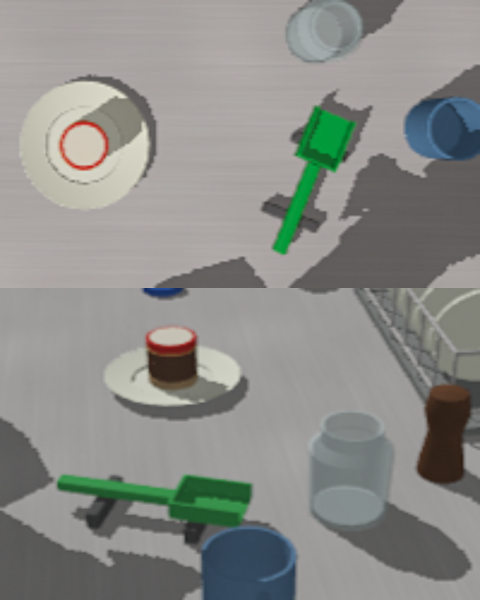

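The scoop lies level across both rests (top view around (315,185)), and the pile is straight and centred in the dish (85,145).

```bash
python3 -c "
from rig import ctrl
print(ctrl.job_done())"
```

```text
the job is handed in; nothing more can be done
None
```

The job is handed in, but the judge gave no verdict: the final pictures show the spacer, all three weights present and the lid in one straight pile, about 1–2 mm off the dish centre at most, and the scoop level across both rests.

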